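Switch on the slit lamp's power unit

ROBOT

A 7-joint arm with a two-finger parallel gripper is mounted at the origin on the work surface. World frame = base frame: x ahead of the robot, y to its left, z up, the work surface at z = 0. Lengths are in m, angles in rad, forces in N, time in s.
With the tool pointing down it reaches from about 0.425 to 0.875 m from the base axis. Payload 4.7 kg.
Tool frame: the origin (TCP) lies between the finger pads; the fingertips stand 14 mm ahead of it and the grasp point (between the pads) lies 5 mm behind it; z points along the fingers, y is the line along which they close (so a half turn about z gives the same grasp; the last joint's range is limited). The gripper opens to 87 mm and grips with 3 to 60 N. Pads are 19 mm wide; open, the fingers measure 117 mm over their backs; the gripper's body (75 mm by 190 mm) begins 51 mm behind the grasp point.
Start: joints at [1.171, 0.321, -0.07, 1.45, 0.023, 1.371, -0.057], TCP at [0.261, -0.595, 0.237] pointing down, gripper open.
Joint ranges: [-2.86, 2.86], [-0.3, 2.09], [-1.38, 1.24], [0.06, 2.45], [-1.56, 4.7], [0.09, 2.05], [-2.69, 2.69]. Speed limits (rad/s): [2.57, 2.57, 3.14, 3.14, 3.14, 3.14, 3.14].

INTERFACE

Orientations are given as a rotation vector (axis times angle).
In Python, from bench import ctrl gives the robot as it stands.
- The arm moves only by the tool step_arm, never from a script. Its argument "commands" is a list of rows, each an object with "travel": the shift along the tool's x, y, z in m, a list of three; "turn": the turn, a rotation vector about the tool's x, y, z in degrees, a list of three. A call has 1 to 5 rows; each row is the pose to reach, as a shift and turn from the pose commanded when the call began, along the tool's axes at that moment; what a row does not reach only later rows make up. A row lasts 1/10 s, in which the tool goes at most 50 mm and 8.59 degrees, less where a joint would pass 70% of its speed; a pose out of reach is approached as far as the arm can. A call with a gripper value outside its range is refused whole. "gripper" is the opening, from 0 (shut) to 1 (fully open), set as the call begins (left out, the last holds). The fingers move at their own pace and stop on an object; "force" is the grip in N (left out, the last holds). Time passes only in rows, so rows that repeat a pose let the fingers close. It gives the time, the measured TCP pose, the force, the opening and the grip force at its end, in the units of the state.
- ctrl.get_state(): the state, without advancing time (a new reading comes with each control period).
- ctrl.get_image(name): name is "scene" or "top" or "wrist"; returns the picture (480x640x3 uint8, red, green, blue); there is no depth.
- ctrl.camera_model(name): a dict with "fx", "fy", "cx", "cy" (pixels), "R" (3x3) and "t" (3): a world point X has camera coordinates R X + t; the wrist camera has in their place "T_tool_cam" (4x4, takes a point from camera to tool coordinates, whose origin is the TCP and whose axes are the flange's). Camera axes: x right, y down, z forward; pixel columns grow to the right and rows downward; lengths in m; the calibration is good to about 2 mm. A picture is of the moment at which its call begins: read the wrist's pose just before it. camera_model takes no time and is no camera call.
- ctrl.close_job(): hands the job in; it is judged then, once.
The state is a dict: "time": time; "joint_positions": joint angles; "qd": joint speeds; "joint_torque": joint torques, N m; "position": TCP position; "tool_rot": TCP orientation; "ft_force": force on the tool from outside, world axes, zero at the start; "torque": the same for the moment, N m; "grip_width": opening from 0.0 (shut) to 1.0 (fully open); "grip_force": force on a finger pad.
Only numpy, scipy, OpenCV 4.12 (cv2) and the standard library are available. Lean on these libraries where they do the work, as an engineer would, in place of code of your own. Each camera call takes 0.05 s, during which the arm holds its last target. There are 200 camera calls.

TASK

The first patient is due: switch on the slit lamp. Its power unit is the one whose toggle lever has a T-shaped crossbar handle; flip that lever from the side it leans to now right over to the other side until it is fully home, let go, and leave the other unit, with the ball-headed lever, switched off.

Things in the scene. Friction and masses are not known exactly. Their poses are not given: they have to be found in the camera images.
- lamp_unit: Slit lamp's power unit: low off-white housing 150 mm (x) by 100 (y) by 55 high, fixed to the table, turned up to 35 degrees. Origin: centre of its underside; z up. Its toggle lever stands in the middle of the top, hinged along the unit's y at x 0, z 55 mm, on a 28 mm dark boss. Pilot lens and glands mark its +x (on) end. Its lever has the T handle.
- lamp_lever (a joint): T lever, rad: 0 off stop (leans 34 deg to the unit's -x), 0.6 upright, 1.2 on stop (34 deg to +x). Black crossbar 16 mm thick, 56 long along the unit's y, centred 70 mm from the hinge: in the unit's frame at x -40, z 113 mm off; z 125 upright; x +40, z 113 on. Shaft 10 mm. Spring-held at both stops: 5 N at the bar moves it, less near the middle; past upright it snaps home by itself.
- refractor_unit: Refractor's power unit: low off-white housing 150 mm (x) by 100 (y) by 55 high, fixed to the table, turned up to 35 degrees. Origin: centre of its underside; z up. Its toggle lever stands in the middle of the top, hinged along the unit's y at x 0, z 55 mm, on a 28 mm dark boss. Pilot lens and glands mark its +x (on) end. Its lever has a ball. The units swap places.
- refractor_lever (a joint): Ball-headed lever of the refractor unit, rad, same meaning and spring: 0 off, 1.2 on. Black ball 28 mm in diameter, centred 70 mm from the hinge. It starts off, leaning to its unit's -x, and must stay off.
Not all that is in view belongs to the job. Leave any green or orange look-alike of the lamp_unit alone.

How it is judged:
At the end, for the whole second after the job is handed in: The T-handled lever is over on its on side, within 0.2 rad (11 degrees) of the on stop, and the ball-headed lever is still off, within 0.2 rad of its off stop (value of joint lamp_lever above 1 rad and value of joint refractor_lever below 0.2 rad); the robot touches nothing.
It fails at once if the ball-headed lever was pushed to upright or beyond (value of joint refractor_lever above 0.6 rad).
It also fails if it takes over 27 s, if anything falls off the work surface, if the arm or the gripper's body presses on something with over 40 N, if the wrist force passes 120 N, or if a joint passes its speed limit or range.

## Working session

There is one attempt and no reset: what is moved stays moved. The work goes in short steps, Python scripts to look and compute and a tool call to move; the robot and the scene stay as the last step left them, time stands still between calls to the robot, and variables do not carry over. Pictures are saved under pics/ and viewed, at most 10 in all, crops included, and the job is handed in when it is done.

Besides the shell and the picture viewer there is one more tool, called after "Emit:" by a JSON object that holds its "name" and its "arguments". step_arm: Moves the arm, as the interface text tells. Its arguments: {"type":"object","properties":{"commands":{"type":"array"},"gripper":{"type":"number"},"force":{"type":"number"}},"required":["commands"]}

```bash
mkdir -p pics
python3 - <<'E'
from bench import ctrl
import cv2,numpy as np
for n in("scene","top"):
    cv2.imwrite(f"pics/{n}.png",ctrl.get_image(n)[:,:,::-1]); m=ctrl.camera_model(n); print(n,m)
s=ctrl.get_state();print(s["time"],s["position"],s["tool_rot"])
E
```

```text
scene {'fx': 586.5884631719598, 'fy': 586.5884631719598, 'cx': 328.6058463187191, 'cy': 238.3591645909099, 'R': array([[-0.62798356,  0.77821791, -0.00367831],
       [ 0.45259959,  0.36137246, -0.81520768],
       [-0.63307998, -0.51360182, -0.57915707]]), 't': array([ 0.20506257, -0.20441227,  1.79870506])}
top {'fx': 468.57835107733064, 'fy': 468.57835107733064, 'cx': 315.4110447980998, 'cy': 239.97638949617033, 'R': array([[-0.00103339, -0.99999096, -0.00412438],
       [-0.99192945,  0.00154796, -0.12678159],
       [ 0.12678683,  0.00396008, -0.99192208]]), 't': array([0.10814088, 0.47003877, 1.05116766])}
0.1 [ 0.2611065  -0.59473911  0.2355673 ] [-3.07295903e+00 -6.45078283e-01  7.25233483e-04]
```

View pics/top.png

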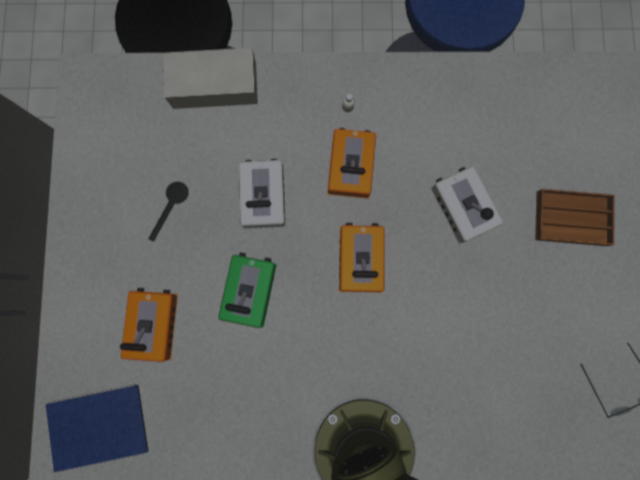

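View pics/scene.png

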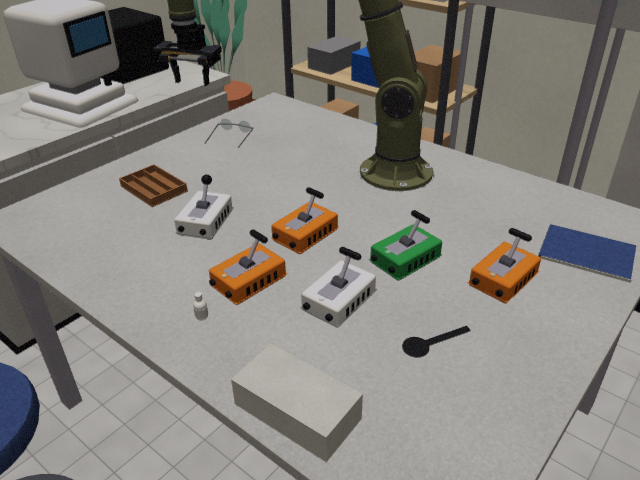

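The top view shows the white T unit at about (262,193), its bar at (259,204) on the robot side and its glands at the far (+x) end. The white ball unit is at (468,203). The scene view agrees. The orange and green units are decoys.

```bash
cat > h.py <<'E'
from bench import ctrl
import cv2,numpy as np
from scipy.spatial.transform import Rotation as Ro
def ray(n,uv,z):
    m=ctrl.camera_model(n);R,t=m["R"],m["t"];c=-R.T@t
    d=R.T@[(uv[0]-m["cx"])/m["fx"],(uv[1]-m["cy"])/m["fy"],1]
    return c+d*(z-c[2])/d[2]
E
python3 - <<'E'
from h import *
im=cv2.imread("pics/top.png");hsv=cv2.cvtColor(im,cv2.COLOR_BGR2HSV)
x0,y0,x1,y1=230,148,295,235
c=hsv[y0:y1,x0:x1]
w=((c[...,2]>170)&(c[...,1]<40)).astype(np.uint8)
w=max(cv2.findContours(w,0,2)[0],key=cv2.contourArea)
r=cv2.boxPoints(cv2.minAreaRect(w))+[x0,y0]
P=np.array([ray("top",p,.055) for p in r]);print("top corners",P.round(4),P.mean(0).round(4))
b=(c[...,2]<45).astype(np.uint8);b[:30]=0
k=max(cv2.findContours(b,0,2)[0],key=cv2.contourArea);q=cv2.boxPoints(cv2.minAreaRect(k))+[x0,y0]
print(q); B=np.array([ray("top",p,.113) for p in q]);print("bar",B.round(4),B.mean(0).round(4))
s=ctrl.get_state();R=Ro.from_rotvec(s["tool_rot"]);print(R.as_matrix().round(3))
bc=B.mean(0);tgt=np.r_[bc[:2],.3];print("to above bar, tool axes",R.inv().apply(tgt-s["position"]).round(3))
E
```

```text
Traceback (most recent call last):
ValueError: max() iterable argument is empty
```

Run:
```python
from h import *
im=cv2.imread("pics/top.png");hsv=cv2.cvtColor(im,cv2.COLOR_BGR2HSV)
x0,y0,x1,y1=230,148,295,235
c=hsv[y0:y1,x0:x1]
print(im[165:225:10,246],im[204,250:270:4],im[180,235])
w=(c[...,2]>150).astype(np.uint8)
w=max(cv2.findContours(w,0,2)[0],key=cv2.contourArea)
r=cv2.boxPoints(cv2.minAreaRect(w))+[x0,y0]
P=np.array([ray("top",p,.055) for p in r]);print("top corners",P.round(4),P.mean(0).round(4))
b=(c[...,2]<45).astype(np.uint8);b[:50]=0;b[65:]=0
k=max(cv2.findContours(b,0,2)[0],key=cv2.contourArea);q=cv2.boxPoints(cv2.minAreaRect(k))+[x0,y0]
print(q); B=np.array([ray("top",p,.113) for p in q]);print("bar",B.round(4),B.mean(0).round(4))
s=ctrl.get_state();R=Ro.from_rotvec(s["tool_rot"]);print(R.as_matrix().round(3))
bc=B.mean(0);tgt=np.r_[bc[:2],.3];print("to above bar, tool axes",R.inv().apply(tgt-s["position"]).round(3))
```

```text
[[143 139 137]
 [144 140 137]
 [143 139 137]
 [143 139 137]
 [ 69  68  66]
 [144 140 137]] [[39 38 37]
 [39 38 37]
 [39 37 38]
 [39 38 37]
 [37 35 35]] [113 113 111]Traceback (most recent call last):
  File "<stdin>", line 7, in <module>
ValueError: max() iterable argument is empty
```

Run:
```python
from h import *
im=cv2.imread("pics/top.png");hsv=cv2.cvtColor(im,cv2.COLOR_BGR2HSV)
x0,y0,x1,y1=230,148,295,235
c=hsv[y0:y1,x0:x1]
w=(c[...,2]>128).astype(np.uint8)
w=max(cv2.findContours(w,0,2)[0],key=cv2.contourArea)
r=cv2.boxPoints(cv2.minAreaRect(w))+[x0,y0]
P=np.array([ray("top",p,.055) for p in r]);print("top corners",P.round(4),P.mean(0).round(4))
b=(c[...,2]<50).astype(np.uint8);b[:50]=0;b[65:]=0
k=max(cv2.findContours(b,0,2)[0],key=cv2.contourArea);q=cv2.boxPoints(cv2.minAreaRect(k))+[x0,y0]
print(q); B=np.array([ray("top",p,.113) for p in q]);print("bar",B.round(4),B.mean(0).round(4))
s=ctrl.get_state();R=Ro.from_rotvec(s["tool_rot"]);print(R.as_matrix().round(3))
bc=B.mean(0);tgt=np.r_[bc[:2],.3];print("to above bar, tool axes",R.inv().apply(tgt-s["position"]).round(3))
```

```text
top corners [[0.6483 0.2845 0.055 ]
 [0.6518 0.1889 0.055 ]
 [0.508  0.1825 0.055 ]
 [0.5046 0.2764 0.055 ]] [0.5782 0.2331 0.055 ]
[[247. 201.]
 [269. 201.]
 [269. 206.]
 [247. 206.]]
bar [[0.5444 0.2544 0.113 ]
 [0.5443 0.207  0.113 ]
 [0.5334 0.2069 0.113 ]
 [0.5335 0.2543 0.113 ]] [0.5389 0.2307 0.113 ]
[[ 0.916  0.402 -0.001]
 [ 0.402 -0.916  0.002]
 [-0.    -0.002 -1.   ]]
to above bar, tool axes [ 0.586 -0.644 -0.063]
```

Emit:
{"name": "step_arm", "arguments": {"commands": [{"travel": [0.036, -0.025, -0.013], "turn": [0, 0, 0]}, {"travel": [0.072, -0.05, -0.026], "turn": [0, 0, 0]}, {"travel": [0.108, -0.075, -0.039], "turn": [0, 0, 0]}, {"travel": [0.144, -0.1, -0.052], "turn": [0, 0, 0]}, {"travel": [0.18, -0.125, -0.065], "turn": [0, 0, 0]}], "gripper": 0}}

```text
time: 0.6
position: [0.3764, -0.4065, 0.3017]
tool_rot: [-3.074, -0.645, 0.001]
ft_force: [1.0, -0.2, 0.1]
grip_width: 0.632
grip_force: 0.0
```

Emit:
{"name": "step_arm", "arguments": {"commands": [{"travel": [0.04, -0.028, 0], "turn": [0, 0, 0]}, {"travel": [0.08, -0.056, 0], "turn": [0, 0, 0]}, {"travel": [0.12, -0.084, 0], "turn": [0, 0, 0]}, {"travel": [0.16, -0.112, 0], "turn": [0, 0, 0]}, {"travel": [0.198, -0.14, 0], "turn": [0, 0, 0]}]}}

```text
time: 1.1
position: [0.5015, -0.1985, 0.3013]
tool_rot: [3.074, 0.646, -0.0]
ft_force: [0.2, -0.4, -0.0]
grip_width: 0.168
grip_force: 0.0
```

Emit:
{"name": "step_arm", "arguments": {"commands": [{"travel": [0, 0, 0], "turn": [0, 0, 7]}, {"travel": [0, 0, 0], "turn": [0, 0, 14]}, {"travel": [0, 0, 0], "turn": [0, 0, 21.5]}, {"travel": [0, 0, 0], "turn": [0, 0, 21.5]}, {"travel": [0, 0, 0], "turn": [0, 0, 21.5]}]}}

```text
time: 1.6
position: [0.5007, -0.2005, 0.3012]
tool_rot: [-3.141, -0.065, 0.001]
ft_force: [-0.5, -0.3, -0.4]
grip_width: 0.007
grip_force: 0.0
```

Emit:
{"name": "step_arm", "arguments": {"commands": [{"travel": [0, -0.043, 0], "turn": [0, 0, 0]}, {"travel": [0.001, -0.086, 0], "turn": [0, 0, 0]}, {"travel": [0.001, -0.129, 0], "turn": [0, 0, 0]}, {"travel": [0.002, -0.172, 0], "turn": [0, 0, 0]}, {"travel": [0.002, -0.215, 0], "turn": [0, 0, 0]}]}}

```text
time: 2.1
position: [0.4943, 0.0159, 0.3016]
tool_rot: [3.141, 0.064, 0.001]
ft_force: [0.8, -0.8, -0.3]
grip_width: 0.005
grip_force: 0.0
```

Emit:
{"name": "step_arm", "arguments": {"commands": [{"travel": [0, -0.043, 0], "turn": [0, 0, 0]}, {"travel": [0.001, -0.086, 0], "turn": [0, 0, 0]}, {"travel": [0.001, -0.129, 0], "turn": [0, 0, 0]}, {"travel": [0.002, -0.172, 0], "turn": [0, 0, 0]}, {"travel": [0.002, -0.215, 0], "turn": [0, 0, 0]}]}}

```text
time: 2.6
position: [0.4881, 0.2307, 0.3017]
tool_rot: [3.141, 0.064, 0.001]
ft_force: [1.0, -0.0, 0.8]
grip_width: 0.005
grip_force: 0.0
```

Emit:
{"name": "step_arm", "arguments": {"commands": [{"travel": [0, 0, 0.03], "turn": [0, 0, 0]}, {"travel": [0, 0, 0.06], "turn": [0, 0, 0]}, {"travel": [0, 0, 0.08], "turn": [0, 0, 0]}, {"travel": [0, 0, 0.08], "turn": [0, 0, 0]}, {"travel": [0, 0, 0.08], "turn": [0, 0, 0]}]}}

```text
time: 3.1
position: [0.4884, 0.2292, 0.2219]
tool_rot: [-3.141, -0.062, 0.0]
ft_force: [0.2, 0.4, 0.5]
grip_width: 0.006
grip_force: 0.0
```

Run:
```python
from h import *
s=ctrl.get_state();im=ctrl.get_image("wrist");cv2.imwrite("pics/w1.png",im[:,:,::-1])
m=ctrl.camera_model("wrist");T=m["T_tool_cam"]
R=Ro.from_rotvec(s["tool_rot"]).as_matrix();Rw=R@T[:3,:3];cw=R@T[:3,3]+s["position"]
for p in([.539,.231,.113],[.578,.233,.055]):
    c=Rw.T@(np.array(p)-cw);print(c[0]/c[2]*m["fx"]+m["cx"],c[1]/c[2]*m["fy"]+m["cy"],c[2])
print(s["position"],s["time"])
```

```text
323.42927645573286 160.72556008326114 0.25351114781332695
322.64191667058867 98.74174489361701 0.2988085150628422
[0.48841801 0.22923536 0.2219086 ] 3.1
```

View pics/w1.png

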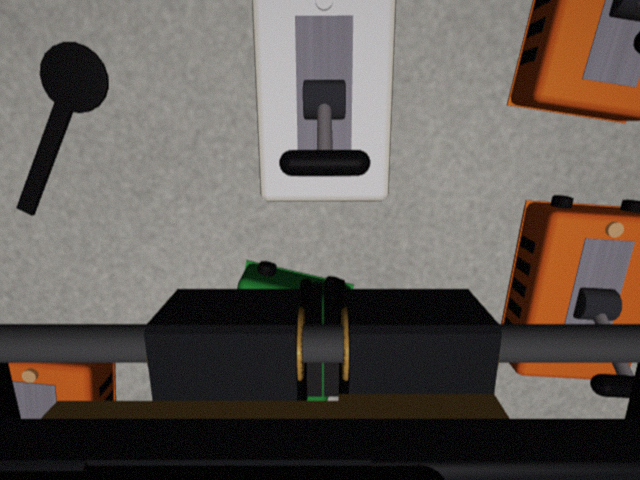

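The wrist view shows the T bar at (325,162), within 2 px of prediction. I'm descending behind it and pushing along +x.

Emit:
{"name": "step_arm", "arguments": {"commands": [{"travel": [0, 0, 0.03], "turn": [0, 0, 0]}, {"travel": [0, 0, 0.06], "turn": [0, 0, 0]}, {"travel": [0, 0, 0.09], "turn": [0, 0, 0]}, {"travel": [0, 0, 0.113], "turn": [0, 0, 0]}, {"travel": [0, 0, 0.113], "turn": [0, 0, 0]}]}}

```text
time: 3.65
position: [0.4873, 0.2284, 0.107]
tool_rot: [3.14, 0.061, -0.006]
ft_force: [-0.3, -0.4, 0.4]
grip_width: 0.005
grip_force: 0.0
```

Emit:
{"name": "step_arm", "arguments": {"commands": [{"travel": [0.012, 0, 0], "turn": [0, 0, 0]}, {"travel": [0.024, 0, 0], "turn": [0, 0, 0]}, {"travel": [0.036, 0, 0], "turn": [0, 0, 0]}, {"travel": [0.045, 0, 0], "turn": [0, 0, 0]}, {"travel": [0.05, 0, 0], "turn": [0, 0, 0]}]}}

```text
time: 4.15
position: [0.5388, 0.232, 0.1098]
tool_rot: [-3.14, -0.06, 0.002]
ft_force: [-4.9, -0.6, 3.8]
grip_width: 0.006
grip_force: 2.3
```

Emit:
{"name": "step_arm", "arguments": {"commands": [{"travel": [0.01, 0, 0], "turn": [0, 0, 0]}, {"travel": [0.02, 0, 0], "turn": [0, 0, 0]}, {"travel": [0.03, 0, 0], "turn": [0, 0, 0]}, {"travel": [0.04, 0, 0], "turn": [0, 0, 0]}, {"travel": [0.04, 0, 0], "turn": [0, 0, 0]}]}}

```text
time: 4.65
position: [0.5804, 0.2321, 0.1085]
tool_rot: [-3.141, -0.058, -0.002]
ft_force: [-0.1, -0.4, -0.6]
grip_width: 0.008
grip_force: 0.0
```

Run:
```python
from h import *
im=ctrl.get_image("scene")[:,:,::-1];cv2.imwrite("pics/s2.png",cv2.resize(im[120:360,140:460],None,fx=2,fy=2))
```

```text
(no output)
```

View pics/s2.png

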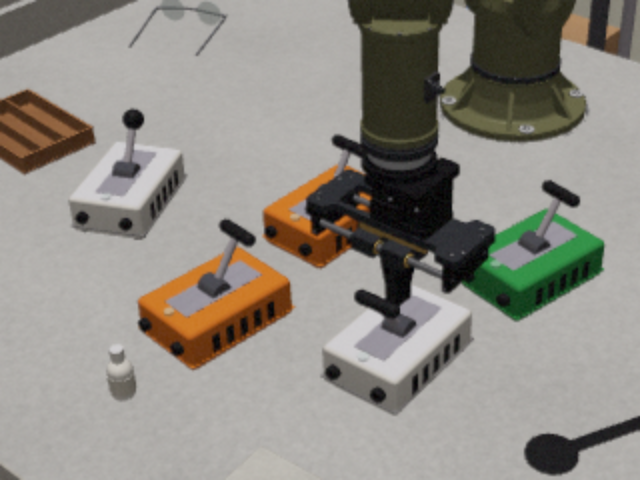

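The lever has snapped over: its bar is now at (378,302), on the gland side, with the ball lever unchanged. I'm backing off and lifting clear.

Emit:
{"name": "step_arm", "arguments": {"commands": [{"travel": [-0.02, 0, 0], "turn": [0, 0, 0]}, {"travel": [-0.03, 0, -0.03], "turn": [0, 0, 0]}, {"travel": [-0.03, 0, -0.07], "turn": [0, 0, 0]}, {"travel": [-0.03, 0, -0.11], "turn": [0, 0, 0]}, {"travel": [-0.03, 0, -0.15], "turn": [0, 0, 0]}]}}

```text
time: 5.2
position: [0.5476, 0.2316, 0.2601]
tool_rot: [3.14, 0.061, 0.0]
ft_force: [0.2, 0.1, -0.0]
grip_width: 0.002
grip_force: 0.0
```

Emit:
{"name": "step_arm", "arguments": {"commands": [{"travel": [-0.03, 0, 0], "turn": [0, 0, 0]}, {"travel": [-0.06, 0, 0], "turn": [0, 0, 0]}, {"travel": [-0.06, 0, 0], "turn": [0, 0, 0]}, {"travel": [-0.06, 0, 0], "turn": [0, 0, 0]}]}}

```text
time: 5.6
position: [0.4881, 0.2291, 0.2588]
tool_rot: [3.14, 0.061, 0.002]
ft_force: [0.9, -0.8, -0.6]
grip_width: 0.008
grip_force: 0.0
```

Run:
```python
from h import *
s=ctrl.get_state();cv2.imwrite("pics/w3.png",ctrl.get_image("wrist")[:,:,::-1])
m=ctrl.camera_model("wrist");T=m["T_tool_cam"]
R=Ro.from_rotvec(s["tool_rot"]).as_matrix();Rw=R@T[:3,:3];cw=R@T[:3,3]+s["position"]
c=Rw.T@(np.array([.618,.235,.113])-cw);print(c[0]/c[2]*m["fx"]+m["cx"],c[1]/c[2]*m["fy"]+m["cy"])
```

```text
321.3491739314162 31.42116664882147
```

View pics/w3.png

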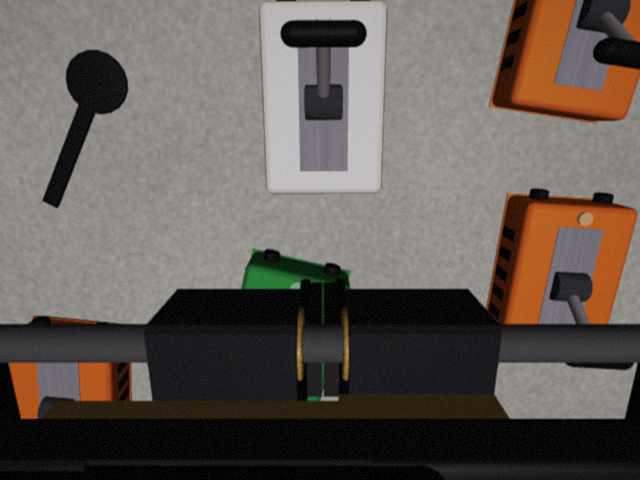

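The bar is at (323,33); the on stop is predicted at (321,31), so the lever is fully home and the gripper is clear.

```bash
python3 -c "
from bench import ctrl
print(ctrl.close_job())"
```

```text
the job is handed in; nothing more can be done
None
```

The slit lamp's T-handled lever is fully over on its on side, the ball-headed lever is still off, the arm is clear of everything, and the job is handed in at about 5.7 s (no verdict was returned).

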